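Rattle check of the baking-weight tin before washing up

ROBOT

A 6-joint arm with a two-finger parallel gripper is mounted at the origin on the work surface. World frame = base frame: x ahead of the robot, y to its left, z up, the work surface at z = 0. Lengths are in m, angles in rad, forces in N, time in s.
With the tool pointing down it reaches from about 0.325 to 0.775 m from the base axis. Payload 5.5 kg.
Tool frame: the origin (TCP) lies between the finger pads; the fingertips stand 11 mm ahead of it and the grasp point (between the pads) lies 8 mm behind it; z points along the fingers, y is the line along which they close (so a half turn about z gives the same grasp; the last joint's range is limited). The gripper opens to 88 mm and grips with 3 to 60 N. Pads are 20 mm wide; open, the fingers measure 115 mm over their backs; the gripper's body (75 mm by 178 mm) begins 61 mm behind the grasp point.
Start: joints at [-1.323, 0.091, 1.231, -0, 1.82, -0.057], TCP at [0.18, -0.572, 0.234] pointing down, gripper open.
Joint ranges: [-2.87, 2.87], [-0.86, 2.18], [0.17, 2.46], [-1.51, 4.65], [0.06, 2.69], [-2.65, 2.65]. Speed limits (rad/s): [2.57, 2.57, 3.01, 3.14, 3.14, 3.14].

INTERFACE

Orientations are given as a unit quaternion [w, x, y, z].
In Python, from workcell import robot gives the robot as it stands. The module is installed in compiled form; this text tells all that it offers.
- The arm moves only by the tool play_rows, never from a script. Its argument "rows" is a list of rows, each a list of 3 entries, a list of its own where there are three numbers: the shift along the tool's x, y, z in m, then the turn about the tool's z in rad, then the closure in counts, from 0 (fully open) to 255 (shut). A call has 1 to 12 rows; each row is the pose to reach, as a shift and turn from the pose commanded when the call began, along the tool's axes at that moment; what a row does not reach only later rows make up. A row lasts 1/8 s, in which the tool goes at most 62.5 mm and 10.7 degrees, less where a joint would pass 70% of its speed; a pose out of reach is approached as far as the arm can. A call with a gripper value outside its range is refused whole. The fingers move at their own pace and stop on an object; the grip force is fixed at half the most. Time passes only in rows, so rows that repeat a pose let the fingers close. It gives the time, the measured TCP pose, the force, the opening and the grip force at its end, in the units of the state.
- robot.read_state(): the state, without advancing time (a new reading comes with each control period).
- robot.read_camera(name): name is "scene" or "side" or "wrist"; returns a dict with "img" (400x640x3 uint8, blue, green, red), "fov_y" (degrees; the focal length in pixels is half the picture's height over the tangent of half this angle, whatever the lens; pixels are square), "cx", "cy" (the principal point, pixels), "dist" ([k1, k2, p1, p2, k3] as OpenCV has them; the pictures are not rectified), "rvec" (rotation vector, rad) and "tvec" (3), from world to camera coordinates, as OpenCV has them. Camera axes: x right, y down, z forward; pixel columns grow to the right and rows downward; lengths in m; the calibration is good to about 2 mm. A picture is of the moment at which its call begins. There is no depth.
- robot.job_done(): hands the job in; it is judged then, once.
The state is a dict: "time_s": time; "q": joint angles; "dq": joint speeds; "joint_efforts": joint torques, N m; "tool_pos": TCP position; "ee_rot": TCP orientation; "wrist_force": force on the tool from outside, world axes, zero at the start; "ft_torque": the same for the moment, N m; "finger_gap": opening from 0.0 (shut) to 1.0 (fully open); "gripper_force": force on a finger pad.
Only numpy, scipy, OpenCV 4.12 (cv2) and the standard library are available. Lean on these libraries where they do the work, as an engineer would, in place of code of your own. Each camera call takes 0.05 s, during which the arm holds its last target. There are 200 camera calls.

TASK

Pick up the tin with the blue lid and shake it in the air by tipping it well over (about 35 degrees) and back upright, twice, feeling whether its loose steel weight is still inside. If it is empty, stand it in the yellow wash tray; if the weight is still in it, stand it on the green board. Set it down without dropping it, let go, and leave the red-lidded tin where it is.

Things in the scene. Friction and masses are not known exactly. Their poses are not given: they have to be found in the camera images.
- blue_tin_center (a point): Centre (half-way up) of the closed upright tin with a blue lid: aluminium, 60 mm across (lid too), 92 mm tall, lid fixed on; z up through the lid, yaw means nothing. Empty it weighs 0.13 kg (+-10 %). It may or may not, about evenly, hold one loose steel ball (40 mm, 0.26 kg +-10 %), unseen, that makes it 0.39 kg and rolls and knocks when the tin is tipped.
- red_tin_center (a point): Centre (half-way up) of a tin of the same shape and size with a red lid, standing on the bench 120 mm or more away from the blue one: not to be handled.
- wash_tray_in (a point): Centre of the inner floor of the yellow plastic wash tray, 200 x 200 mm outside, walls 5 mm thick and 25 mm high from the bench; the floor is 5 mm above the bench. Fixed to the bench, z up, x and y along its sides. Place for an empty tin.
- green_board_top (a point): Centre of the top face of the flat green plastic chopping board, 200 x 200 mm, 15 mm thick. Fixed to the bench, z up, x and y along its sides. Place for a tin that still holds its weight.
Not all that is in view belongs to the job. Leave any pink look-alike of the part that bears blue_tin_center alone.

How it is judged:
By the outcome, as a careful person would: the job done as asked, in the order asked, and still so for the second after the job is handed in, with the robot touching nothing.
It also fails if it takes over 64 s, if anything falls off the work surface, if the arm or the gripper's body presses on something with over 40 N, if the wrist force passes 120 N, or if a joint passes its speed limit or range.

## Working session

There is one attempt and no reset: what is moved stays moved. The work goes in short steps, Python scripts to look and compute and a tool call to move; the robot and the scene stay as the last step left them, time stands still between calls to the robot, and variables do not carry over. Pictures are saved under pics/ and viewed, at most 10 in all, crops included, and the job is handed in when it is done.

Besides the shell and the picture viewer there is one more tool, called as name([rows], argument=value, ...), one row to a line, values as JSON. play_rows: Moves the arm, as the interface text tells. Its arguments: {"type":"object","properties":{"rows":{"type":"array","items":{"type":"array"}}},"required":["rows"]}

```bash
mkdir -p pics; python3 - <<'E'
from workcell import robot
import cv2
for n in ("scene","side"):
    c=robot.read_camera(n); cv2.imwrite(f"pics/{n}0.png",c["img"])
    print(n,{k:c[k] for k in c if k!="img"})
print(robot.read_state())
E
```

```text
scene {'fov_y': 56.74412833053586, 'cx': 316.5229818704446, 'cy': 197.86824617713245, 'dist': array([-0.08692917,  0.        ,  0.        ,  0.        ,  0.        ]), 'rvec': array([ 1.45190802,  2.2369705 , -0.76620936]), 'tvec': array([ 0.21674291, -0.3583839 ,  1.2435008 ])}
side {'fov_y': 47.05963272022089, 'cx': 314.71819846584617, 'cy': 201.10916074209726, 'dist': array([-0.06855797,  0.        ,  0.        ,  0.        ,  0.        ]), 'rvec': array([ 0.55343395, -2.6113887 ,  1.28190584]), 'tvec': array([0.52289485, 0.20332863, 1.03643226])}
{'time_s': 0.1, 'q': array([-1.32271070e+00,  9.17655532e-02,  1.23172604e+00, -7.18394539e-06,
        1.81978961e+00, -5.66989862e-02]), 'dq': array([-0.00027575, -0.00102105, -0.00492666,  0.00078629,  0.00051664,
        0.00096145]), 'joint_efforts': array([ 3.96241900e-03, -4.47854090e+01, -4.07572103e+01,  7.01771001e-02,
        2.83875590e-02, -1.11809179e-04]), 'tool_pos': array([ 0.17999153, -0.57212011,  0.23265298]), 'ee_rot': array([-8.40081059e-04,  9.88410529e-01,  1.51802219e-01, -8.41343800e-05]), 'wrist_force': array([-1.0276484 ,  0.2806396 , -0.57758853]), 'ft_torque': array([-0.00486116,  0.00872082, -0.00601056]), 'gripper_force': 0.0, 'finger_gap': 1.0011916672749246}
```

View pics/scene0.png

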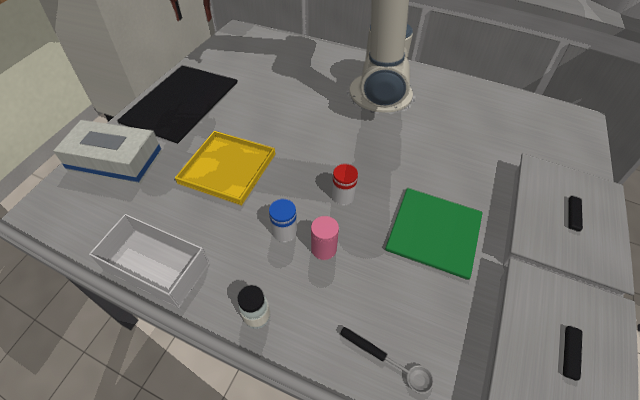

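View pics/side0.png

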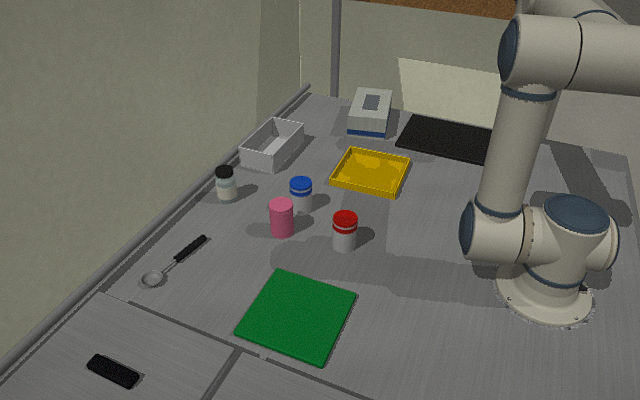

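The blue-lidded tin is at scene (283,212) and side (301,190). The other candidates are the plain pink cylinder at scene (325,237), which is the look-alike, the red-lidded tin at (345,178) and the black-capped jar at (253,300). Only the first has a blue lid, so it is the one meant. The tray is around scene (226,166) and the board around (436,233).

```bash
cat > h.py <<'E'
import numpy as np, cv2
from workcell import robot
def K(c):
    f=200/np.tan(np.radians(c["fov_y"])/2); return np.array([[f,0,c["cx"]],[0,f,c["cy"]],[0,0,1]])
def ray(c,px,z):
    u=cv2.undistortPoints(np.float64(px).reshape(-1,1,2),K(c),c["dist"]).reshape(-1,2)
    R=cv2.Rodrigues(c["rvec"])[0]; o=-R.T@c["tvec"]; d=np.c_[u,np.ones(len(u))]@R
    return o+d*((z-o[2])/d[:,2])[:,None]
def proj(c,P): return cv2.projectPoints(np.float64(P).reshape(-1,1,3),c["rvec"],c["tvec"],K(c),c["dist"])[0].reshape(-1,2)
def cyl(c,x,y,z0=0,z1=.092,r=.03):
    a=np.linspace(0,2*np.pi,60); o=[]
    return [proj(c,np.c_[x+r*np.cos(a),y+r*np.sin(a),0*a+z]) for z in(z0,z1)]
E
python3 - <<'E'
from h import *
c=robot.read_camera("scene"); s=robot.read_camera("side")
def cen(c,lo,hi,box):
    x0,y0,x1,y1=box; h=cv2.cvtColor(c["img"],cv2.COLOR_BGR2HSV)[y0:y1,x0:x1]
    m=cv2.inRange(h,lo,hi); n,l,st,ce=cv2.connectedComponentsWithStats(m); i=1+st[1:,4].argmax(); return ce[i]+[x0,y0],st[i]+[x0,y0,0,0,0]
for nm,k,lo,hi,bs,bd in (("blue",.08,(100,120,40),(125,255,255),(260,190,310,260),(280,165,325,220)),("red",.08,(0,120,40),(8,255,255),(325,155,365,210),(325,200,365,255)),
  ("tray",.015,(22,120,60),(32,255,255),(165,120,285,210),(320,140,420,205)),("board",.012,(50,120,30),(80,255,255),(375,180,490,285),(225,260,365,370))):
    for C,b in((c,bs),(s,bd)):
        p,st=cen(C,lo,hi,b); print(nm,p.round(1),st,ray(C,[p],k).round(4))
print("tray",ray(c,[(215,131),(275,149),(243,202),(176,179)],.025).round(3).tolist())
print("board",ray(c,[(408,189),(482,211),(470,277),(387,236)],.015).round(3).tolist())
a=cv2.resize(c["img"][180:270,240:360],None,fx=5,fy=5,interpolation=2)
cv2.imwrite("pics/crop1.png",a)
E
```

```text
blue [282.2 211.8] [269 199  27  28 562] [[ 0.6321 -0.0429  0.08  ]]
blue [300.2 182.8] [289 176  23  15 274] [[ 0.6382 -0.0536  0.08  ]]
red [345.2 173.5] [333 164  25  20 392] [[0.4658 0.0445 0.08  ]]
red [344.6 220.5] [333 210  25  24 423] [[0.4735 0.0443 0.08  ]]
tray [225.9 166.8] [ 175  131  101   75 4443] [[ 0.5202 -0.2774  0.015 ]]
tray [370.2 171.9] [ 329  146   82   54 2937] [[ 0.5093 -0.2733  0.015 ]]
board [435.8 233. ] [ 386  189   96   90 5672] [[0.4952 0.295  0.012 ]]
board [296.7 316.9] [ 233  268  123  101 7298] [[0.4792 0.303  0.012 ]]
tray [[0.418, -0.379, 0.025], [0.413, -0.182, 0.025], [0.611, -0.167, 0.025], [0.618, -0.368, 0.025]]
board [[0.392, 0.197, 0.015], [0.384, 0.39, 0.015], [0.581, 0.392, 0.015], [0.553, 0.189, 0.015]]
```

View pics/crop1.png

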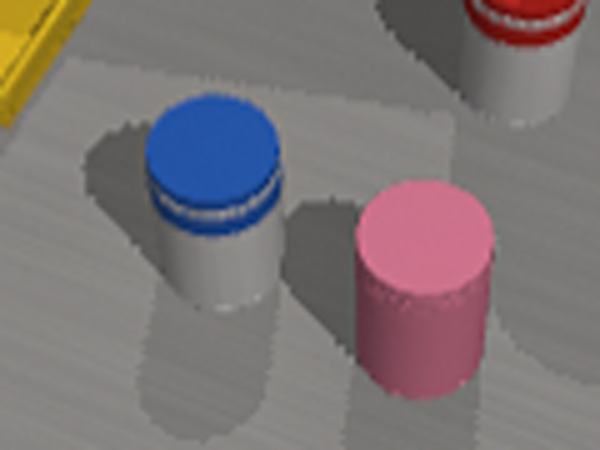

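The crop confirms it: the blue-lidded tin has its lid-top centre at scene (282.5,209.7). The pink cylinder at (324.7,227.3) is the look-alike. Red is behind it.

```bash
python3 - <<'E'
from h import *
c=robot.read_camera("scene"); s=robot.read_camera("side"); 
B=ray(c,[(282.3,209.7)],.092)[0]; P=ray(c,[(324.6,227.3)],.092)[0]; R=ray(c,[(345.0,172.5)],.092)[0]
print("scene",B,P,R)
print("side blue",ray(s,[(300.3,181.5)],.092),"red",ray(s,[(344.8,217)],.092),"pink",ray(s,[(281.5,203.5)],.092))
for C in(c,s):
  for x in (B,P,R):
    e=cyl(C,x[0],x[1]); print([ (q.min(0).round(1).tolist(),q.max(0).round(1).tolist()) for q in e])
im=s["img"].copy()
for x in (B,P,R):
    for q in cyl(s,x[0],x[1]): pass
a=cv2.resize(im[165:265,260:370],None,fx=6,fy=6,interpolation=2)
for x in (B,P,R):
    for q in cyl(s,x[0],x[1]): cv2.polylines(a,[np.int32((q-[260,165]+.5)*6)],True,(0,255,255),1)
cv2.imwrite("pics/crop2.png",a[:600])
E
```

```text
scene [ 0.63442179 -0.0406326   0.092     ] [0.63893126 0.06322362 0.092     ] [0.47343132 0.04616135 0.092     ]
side blue [[ 0.63312985 -0.04393557  0.092     ]] red [[0.47324081 0.04546032 0.092     ]] pink [[0.63539741 0.06040443 0.092     ]]
[([272.3, 222.0], [297.1, 243.0]), ([268.7, 199.1], [295.8, 220.8])]
[([310.7, 238.2], [336.3, 260.5]), ([310.6, 215.9], [338.6, 239.3])]
[([331.0, 187.4], [354.1, 205.5]), ([332.5, 163.4], [357.5, 182.0])]
[([289.1, 202.6], [310.8, 216.2]), ([288.0, 175.6], [310.7, 188.8])]
[([269.7, 224.1], [292.8, 239.4]), ([267.6, 196.5], [291.8, 211.4])]
[([331.1, 237.3], [355.0, 253.7]), ([332.1, 209.3], [357.2, 225.3])]
```

View pics/crop2.png

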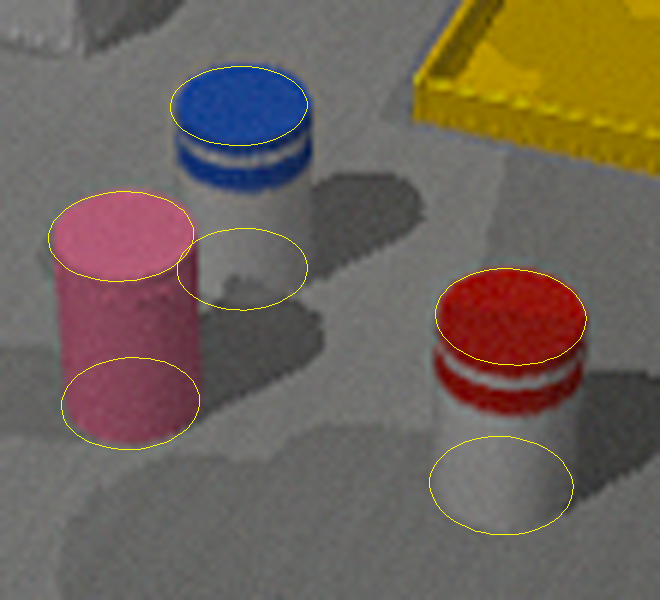

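Blue is at about (0.633,-0.043). The rows only offer yaw about the tool's z, so tipping the tin needs some way to tilt the tool. I'll test what the arm does when a pose is out of reach.

play_rows([
  [[0, 0.06, -0.05], 0, 0],
  [[0, 0.12, -0.1], 0, 0],
  [[0, 0.18, -0.15], 0, 0],
  [[0, 0.24, -0.2], 0, 0],
  [[0, 0.3, -0.2], 0, 0],
  [[0, 0.35, -0.2], 0, 0],
  [[0, 0.4, -0.2], 0, 0],
  [[0, 0.4, -0.2], 0, 0],
])

```text
time_s: 1.3
tool_pos: [0.2373, -0.7542, 0.329]
ee_rot: [0.024, 0.988, 0.152, 0.004]
wrist_force: [0.1, -0.5, -0.1]
finger_gap: 0.997
gripper_force: 0.0
```

```bash
python3 - <<'E'
from h import *
s=robot.read_state(); print(s["time_s"],s["q"].round(3),s["tool_pos"],s["ee_rot"].round(4))
E
```

```text
1.3 [-1.31   0.78   0.173  0.003  2.14  -0.043] [ 0.23728943 -0.75418467  0.32903718] [0.0244 0.9881 0.1518 0.0037]
```

play_rows([
  [[0, 0.06, 0], 0, 0],
  [[0, 0.12, 0], 0, 0],
  [[0, 0.2, 0], 0, 0],
])

```text
time_s: 1.68
tool_pos: [0.2512, -0.7985, 0.2823]
ee_rot: [0.049, 0.987, 0.152, 0.007]
wrist_force: [-0.4, -0.0, 0.6]
finger_gap: 0.999
gripper_force: 0.0
```

play_rows([
  [[0, 0, -0.06], 0, 0],
  [[0, 0, -0.12], 0, 0],
  [[0, 0, -0.2], 0, 0],
])

```text
time_s: 2.05
tool_pos: [0.2306, -0.7331, 0.4032]
ee_rot: [0.068, 0.986, 0.151, 0.01]
wrist_force: [-0.6, -0.0, 0.3]
finger_gap: 0.997
gripper_force: 0.0
```

```bash
python3 - <<'E'
from h import *
s=robot.read_state(); print(s["time_s"],s["q"].round(3),s["tool_pos"],s["ee_rot"].round(4))
E
```

```text
2.05 [-1.313  0.687  0.169  0.008  2.149 -0.042] [ 0.23064985 -0.73309517  0.40320969] [0.0678 0.9861 0.1515 0.0104]
```

Beyond reach the tool leans outward, and each new call starts from the leaned pose, so the lean adds up. My plan is to ratchet the lean to about 19° and grip the upright tin with the leaning tool. Turning about the tool z by 160–180° then tips the tin about 37°, using only joint 6, and turning back rights it.

play_rows([
  [[0, 0.06, -0.06], 0, 0],
  [[0, 0.12, -0.12], 0, 0],
  [[0, 0.2, -0.2], 0, 0],
])

```text
time_s: 2.42
tool_pos: [0.2284, -0.7261, 0.4323]
ee_rot: [0.09, 0.984, 0.151, 0.014]
wrist_force: [-0.2, 0.1, -0.2]
finger_gap: 1.005
gripper_force: 0.0
```

play_rows([
  [[0, 0.06, 0], 0, 0],
  [[0, 0.12, 0], 0, 0],
  [[0, 0.2, 0], 0, 0],
])

```text
time_s: 2.8
tool_pos: [0.2441, -0.776, 0.3917]
ee_rot: [0.114, 0.982, 0.151, 0.018]
wrist_force: [-0.5, 0.9, -1.1]
finger_gap: 1.001
gripper_force: 0.0
```

play_rows([
  [[0, 0.06, -0.06], 0, 0],
  [[0, 0.12, -0.12], 0, 0],
  [[0, 0.4, -0.4], 0, 0],
])

```text
time_s: 3.18
tool_pos: [0.2377, -0.7554, 0.4454]
ee_rot: [0.142, 0.978, 0.15, 0.022]
wrist_force: [0.5, -0.7, 0.5]
finger_gap: 1.004
gripper_force: 0.0
```

play_rows([
  [[0, 0.06, -0.06], 0, 0],
  [[0, 0.12, -0.12], 0, 0],
  [[0, 0.4, -0.4], 0, 0],
])

```text
time_s: 3.55
tool_pos: [0.2315, -0.7358, 0.4892]
ee_rot: [0.165, 0.974, 0.15, 0.025]
wrist_force: [-0.7, 0.2, -0.1]
finger_gap: 0.998
gripper_force: 0.0
```

```bash
cat >> h.py <<'E'
from scipy.spatial.transform import Rotation as Ro
def rot(): 
    q=robot.read_state()["ee_rot"]; return Ro.from_quat(np.r_[q[1:],q[0]]).as_matrix()
def to(p): # shift in tool axes to world point p
    s=robot.read_state(); return (rot().T@(np.array(p)-s["tool_pos"])).round(4)
E
python3 - <<'E'
from h import *
s=robot.read_state(); R=rot(); print(s["time_s"],s["q"].round(3),s["tool_pos"]);print(R.round(3), "lean",np.degrees(np.arccos(-R[2,2])))
print("shift to above blue",to([.633,-.043,.25]))
E
```

```text
3.55 [-1.318  0.585  0.169  0.019  2.051 -0.04 ] [ 0.23145544 -0.73581206  0.48917631]
[[ 0.954  0.283  0.099]
 [ 0.3   -0.9   -0.315]
 [-0.     0.33  -0.944]] lean 19.27582962513898
shift to above blue [ 0.5909 -0.5891  0.0473]
```

play_rows([
  [[0.04, -0.04, 0], -0.13, 0],
  [[0.08, -0.08, 0], -0.26, 0],
  [[0.12, -0.12, 0], -0.39, 0],
  [[0.16, -0.16, 0], -0.52, 0],
  [[0.2, -0.2, 0], -0.65, 0],
  [[0.245, -0.24, 0], -0.78, 0],
  [[0.29, -0.28, 0], -0.91, 0],
  [[0.33, -0.32, 0], -1.05, 0],
  [[0.37, -0.36, 0], -1.18, 0],
  [[0.41, -0.4, 0], -1.31, 0],
  [[0.45, -0.44, 0], -1.44, 0],
  [[0.49, -0.48, 0], -1.57, 0],
])

```text
time_s: 5.05
tool_pos: [0.5636, -0.1553, 0.3303]
ee_rot: [0.135, 0.582, 0.796, -0.098]
wrist_force: [-0.4, -0.6, -0.1]
finger_gap: 1.001
gripper_force: 0.0
```

```bash
python3 - <<'E'
from h import *
s=robot.read_state(); R=rot(); print(s["time_s"],s["q"].round(3),s["tool_pos"]);print(R.round(3), "lean",np.degrees(np.arccos(-R[2,2])))
print("shift to above blue",to(np.array([.633,-.043,.05])-.22*R[:,2]))
E
```

```text
5.05 [-0.157 -0.061  1.246 -0.306  1.792 -0.557] [ 0.56363257 -0.15534112  0.33025712]
[[-0.286  0.953  0.1  ]
 [ 0.9    0.303 -0.314]
 [-0.329  0.    -0.944]] lean 19.209941537442862
shift to above blue [0.1734 0.1002 0.0164]
```

play_rows([
  [[0.05, 0.03, 0.005], 0, 0],
  [[0.1, 0.06, 0.01], 0, 0],
  [[0.15, 0.09, 0.015], 0, 0],
  [[0.173, 0.1, 0.016], 0, 0],
  [[0.173, 0.1, 0.016], 0, 0],
])

```text
time_s: 5.68
tool_pos: [0.6111, 0.0254, 0.2569]
ee_rot: [0.134, 0.582, 0.796, -0.099]
wrist_force: [0.8, 0.2, 0.0]
finger_gap: 1.003
gripper_force: 0.0
```

```bash
python3 - <<'E'
from h import *
w=robot.read_camera("wrist"); im=w["img"]; s=robot.read_state(); print(s["time_s"],s["q"].round(3),s["tool_pos"])
cv2.imwrite("pics/w1.png",im)
print(cyl(w,.633,-.043)[1].min(0),cyl(w,.633,-.043)[1].max(0))
m=cv2.inRange(cv2.cvtColor(im,cv2.COLOR_BGR2HSV),(100,120,40),(125,255,255)); print(cv2.connectedComponentsWithStats(m)[2:])
E
```

```text
5.725 [ 0.164  0.071  1.242 -0.338  1.768 -0.218] [0.61117333 0.02403408 0.25806309]
[294.49837952 177.29779208] [349.45264321 223.65302657]
(array([[     0,      0,    640,    400, 253202],
       [   299,    166,     49,     18,    229],
       [   296,    175,     55,     49,   2079],
       [   208,    346,     65,     13,    490]], dtype=int32), array([[319.61935135, 199.2380313 ],
       [323.2139738 , 171.62882096],
       [323.11495911, 198.64117364],
       [240.75306122, 351.53877551]]))
```

View pics/w1.png

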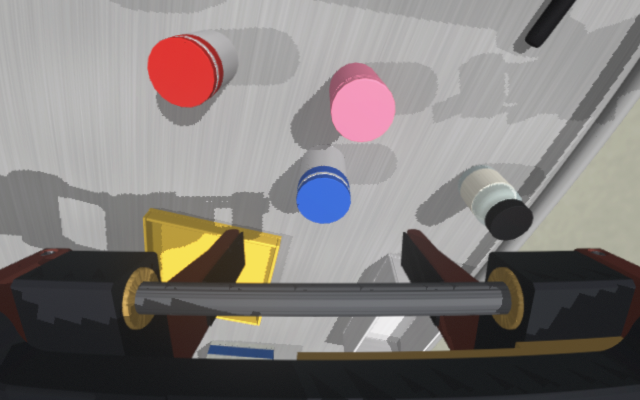

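The wrist view shows the blue lid centred at (323.5,199.5), midway between the fingers, with pink at (363,108) and red at (187,70). That agrees with the estimate to within 2 mm.

```bash
python3 - <<'E'
from h import *
w=robot.read_camera("wrist"); f=[]
for i in range(6):
    robot.read_camera("side") if i<6 else 0; f.append(robot.read_state()["wrist_force"])
f=np.array(f); print("base force",f.mean(0).round(2),f.std(0).round(2))
p=ray(w,[(323.5,199.5)],.092)[0]; print(p)
b=(p[:2]+[.633,-.043])/2; R=rot(); print("axis",b)
g=np.r_[b,.055]; t=g+.008*R[:,2]; print(to(t-.12*R[:,2]),to(t))
E
```

```text
base force [-0.11 -0.48 -0.25] [0.37 0.58 0.38]
[ 0.63426883 -0.04211713  0.092     ]
axis [ 0.63363442 -0.04255856]
[0.0017 0.0017 0.103 ] [0.0017 0.0017 0.223 ]
```

play_rows([
  [[0.002, 0.002, 0.05], 0, 0],
  [[0.002, 0.002, 0.1], 0, 0],
  [[0.002, 0.002, 0.14], 0, 0],
  [[0.002, 0.002, 0.17], 0, 0],
  [[0.002, 0.002, 0.195], 0, 0],
  [[0.002, 0.002, 0.213], 0, 0],
  [[0.002, 0.002, 0.223], 0, 0],
  [[0.002, 0.002, 0.223], 0, 0],
])

```text
time_s: 7.08
tool_pos: [0.6344, -0.0439, 0.0463]
ee_rot: [0.134, 0.584, 0.795, -0.099]
wrist_force: [-0.1, 0.9, 0.9]
finger_gap: 0.997
gripper_force: 0.0
```

```bash
python3 - <<'E'
from h import *
R=rot(); print(to(np.array([.6336,-.0426,.055])+.008*R[:,2]), robot.read_state()["wrist_force"])
a=robot.read_camera("scene")["img"][130:290,200:400];b=robot.read_camera("side")["img"][120:280,220:420]
cv2.imwrite("pics/g1.png",cv2.resize(np.hstack([a,b]),None,fx=2,fy=2,interpolation=2))
E
```

```text
[-0.0014 -0.0003 -0.0007] [-0.05475787  0.92012321  0.90933136]
```

View pics/g1.png

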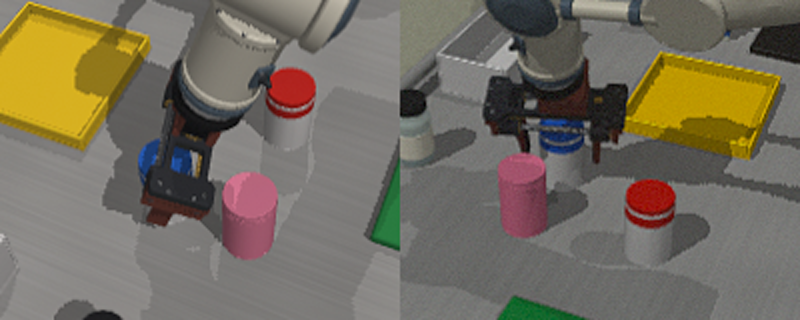

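The fingers straddle the blue tin (left panel about (165,165)), clear of pink and red. Closing now.

play_rows([
  [[0, 0, 0], 0, 255],
  [[0, 0, 0], 0, 255],
  [[0, 0, 0], 0, 255],
  [[0, 0, 0], 0, 255],
  [[0, 0, 0], 0, 255],
  [[0, 0, 0], 0, 255],
  [[0, 0, 0], 0, 255],
  [[0, 0, 0], 0, 255],
])

```text
time_s: 8.18
tool_pos: [0.6346, -0.0437, 0.0469]
ee_rot: [0.134, 0.584, 0.795, -0.098]
wrist_force: [-2.5, 0.9, 4.6]
finger_gap: 0.673
gripper_force: 30.0
```

play_rows([
  [[-0.007, 0, -0.019], 0, 255],
  [[-0.018, 0, -0.05], 0, 255],
  [[-0.033, 0, -0.095], 0, 255],
  [[-0.05, 0, -0.142], 0, 255],
  [[-0.066, 0, -0.189], 0, 255],
  [[-0.066, 0, -0.189], 0, 255],
  [[-0.066, 0, -0.189], 0, 255],
])

```text
time_s: 9.05
tool_pos: [0.6344, -0.0439, 0.2464]
ee_rot: [0.134, 0.584, 0.795, -0.098]
wrist_force: [0.4, -0.2, -1.7]
finger_gap: 0.672
gripper_force: 30.0
```

```bash
cat >> h.py <<'E'
def feel(n=8):
    f=[];t=[]
    for i in range(n):
        robot.read_camera("side"); s=robot.read_state(); f.append(s["wrist_force"]); t.append(s["ft_torque"])
    print("F",np.mean(f,0).round(2),"T",np.mean(t,0).round(3),"q",s["q"].round(2),"t",s["time_s"],"gap",s["finger_gap"])
E
python3 - <<'E'
from h import *
feel(); w=robot.read_camera("side"); cv2.imwrite("pics/l1.png",w["img"])
E
```

```text
F [-0.13 -0.07 -1.44] T [ 0.177 -0.047 -0.003] q [ 0.05  0.1   1.23 -0.33  1.71 -0.32] t 9.45 gap 0.6742483669548731
```

View pics/l1.png

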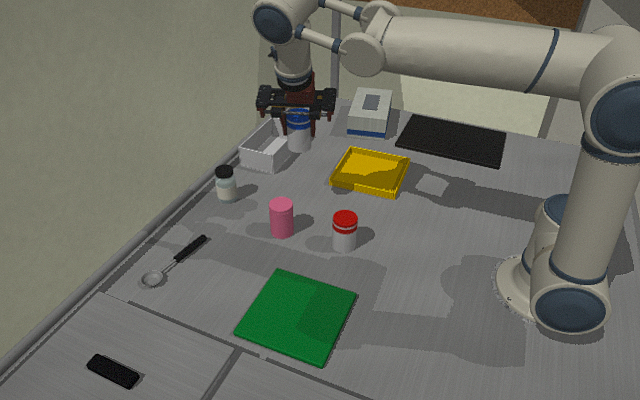

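The tin is lifted upright, at side (299,130), and reads about 1.2 N, which suggests empty. I'll shake it to make sure.

play_rows([
  [[0, 0, 0], 0.1, 255],
  [[0, 0, 0], 0.28, 255],
  [[0, 0, 0], 0.46, 255],
  [[0, 0, 0], 0.64, 255],
  [[0, 0, 0], 0.82, 255],
  [[0, 0, 0], 1.0, 255],
  [[0, 0, 0], 1.18, 255],
  [[0, 0, 0], 1.36, 255],
  [[0, 0, 0], 1.54, 255],
  [[0, 0, 0], 1.72, 255],
  [[0, 0, 0], 1.9, 255],
  [[0, 0, 0], 2.08, 255],
])

```text
time_s: 11.0
tool_pos: [0.6345, -0.044, 0.2467]
ee_rot: [0.153, 0.981, -0.104, 0.066]
wrist_force: [-0.8, -0.1, -1.2]
finger_gap: 0.674
gripper_force: 30.0
```

play_rows([
  [[0, 0, 0], 0.18, 255],
  [[0, 0, 0], 0.36, 255],
  [[0, 0, 0], 0.54, 255],
  [[0, 0, 0], 0.67, 255],
  [[0, 0, 0], 0.67, 255],
  [[0, 0, 0], 0.67, 255],
])

```text
time_s: 11.75
tool_pos: [0.6345, -0.044, 0.2467]
ee_rot: [0.123, 0.894, -0.417, 0.112]
wrist_force: [0.1, 0.7, -1.3]
finger_gap: 0.676
gripper_force: 30.0
```

```bash
python3 - <<'E'
from h import *
feel(); print(rot().round(3),robot.read_state()["tool_pos"])
a=robot.read_camera("scene")["img"][60:280,160:440];b=robot.read_camera("side")["img"][40:260,180:460]
cv2.imwrite("pics/t1.png",cv2.resize(np.hstack([a,b]),None,fx=1.4,fy=1.4,interpolation=2))
E
```

```text
F [-0.07  0.3  -1.31] T [ 0.29   0.06  -0.018] q [ 0.05  0.1   1.23 -0.33  1.71  2.43] t 12.15 gap 0.6774822892424459
[[ 0.626 -0.774  0.099]
 [-0.719 -0.621 -0.313]
 [ 0.304  0.125 -0.945]] [ 0.63453367 -0.0440205   0.24675419]
```

View pics/t1.png

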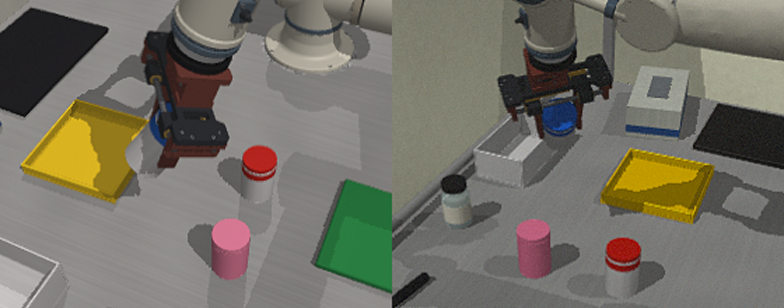

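The tin is visibly tipped about 38°, with its lid leaning toward the side camera at right panel (562,118). The load is still about 1.2 N. Now back upright, then the second tip and back.

play_rows([
  [[0, 0, 0], -0.18, 255],
  [[0, 0, 0], -0.36, 255],
  [[0, 0, 0], -0.54, 255],
  [[0, 0, 0], -0.72, 255],
  [[0, 0, 0], -0.9, 255],
  [[0, 0, 0], -1.08, 255],
  [[0, 0, 0], -1.26, 255],
  [[0, 0, 0], -1.44, 255],
  [[0, 0, 0], -1.62, 255],
  [[0, 0, 0], -1.8, 255],
  [[0, 0, 0], -1.98, 255],
  [[0, 0, 0], -2.16, 255],
])

```text
time_s: 13.75
tool_pos: [0.6345, -0.044, 0.2467]
ee_rot: [0.157, 0.788, 0.593, -0.056]
wrist_force: [-0.6, -0.4, -1.2]
finger_gap: 0.669
gripper_force: 30.0
```

play_rows([
  [[0, 0, 0], -0.18, 255],
  [[0, 0, 0], -0.36, 255],
  [[0, 0, 0], -0.52, 255],
  [[0, 0, 0], -0.59, 255],
  [[0, 0, 0], -0.59, 255],
  [[0, 0, 0], -0.59, 255],
])

```text
time_s: 14.5
tool_pos: [0.6345, -0.044, 0.2468]
ee_rot: [0.134, 0.584, 0.794, -0.098]
wrist_force: [-0.6, 0.2, -1.9]
finger_gap: 0.672
gripper_force: 30.0
```

play_rows([
  [[0, 0, 0], 0.1, 255],
  [[0, 0, 0], 0.28, 255],
  [[0, 0, 0], 0.46, 255],
  [[0, 0, 0], 0.64, 255],
  [[0, 0, 0], 0.82, 255],
  [[0, 0, 0], 1.0, 255],
  [[0, 0, 0], 1.18, 255],
  [[0, 0, 0], 1.36, 255],
  [[0, 0, 0], 1.54, 255],
  [[0, 0, 0], 1.72, 255],
  [[0, 0, 0], 1.9, 255],
  [[0, 0, 0], 2.08, 255],
])

```text
time_s: 16.0
tool_pos: [0.6345, -0.044, 0.2467]
ee_rot: [0.153, 0.98, -0.104, 0.067]
wrist_force: [0.6, 1.0, -1.6]
finger_gap: 0.678
gripper_force: 30.0
```

play_rows([
  [[0, 0, 0], 0.18, 255],
  [[0, 0, 0], 0.36, 255],
  [[0, 0, 0], 0.54, 255],
  [[0, 0, 0], 0.67, 255],
  [[0, 0, 0], 0.67, 255],
  [[0, 0, 0], 0.67, 255],
])

```text
time_s: 16.75
tool_pos: [0.6345, -0.044, 0.2467]
ee_rot: [0.123, 0.894, -0.417, 0.112]
wrist_force: [0.6, 0.6, -0.4]
finger_gap: 0.675
gripper_force: 30.0
```

```bash
python3 -c "
from h import *
feel(6)"
```

```text
F [-0.3  -0.08 -1.27] T [0.323 0.05  0.004] q [ 0.05  0.1   1.23 -0.33  1.71  2.43] t 17.05 gap 0.6713759243302395
```

play_rows([
  [[0, 0, 0], -0.18, 255],
  [[0, 0, 0], -0.36, 255],
  [[0, 0, 0], -0.54, 255],
  [[0, 0, 0], -0.72, 255],
  [[0, 0, 0], -0.9, 255],
  [[0, 0, 0], -1.08, 255],
  [[0, 0, 0], -1.26, 255],
  [[0, 0, 0], -1.44, 255],
  [[0, 0, 0], -1.62, 255],
  [[0, 0, 0], -1.8, 255],
  [[0, 0, 0], -1.98, 255],
  [[0, 0, 0], -2.16, 255],
])

```text
time_s: 18.55
tool_pos: [0.6345, -0.044, 0.2467]
ee_rot: [0.157, 0.788, 0.593, -0.056]
wrist_force: [0.4, -0.6, -1.5]
finger_gap: 0.676
gripper_force: 30.0
```

play_rows([
  [[0, 0, 0], -0.18, 255],
  [[0, 0, 0], -0.36, 255],
  [[0, 0, 0], -0.52, 255],
  [[0, 0, 0], -0.59, 255],
  [[0, 0, 0], -0.59, 255],
  [[0, 0, 0], -0.59, 255],
])

```text
time_s: 19.3
tool_pos: [0.6345, -0.044, 0.2468]
ee_rot: [0.134, 0.584, 0.794, -0.098]
wrist_force: [-0.4, 0.2, -1.5]
finger_gap: 0.675
gripper_force: 30.0
```

```bash
python3 -c "
from h import *
feel(6); R=rot(); print(R.round(3)); c=np.array([.515,-.275,0]); g=.008*R[:,2]
print(to(c+[0,0,.25]+g),to(c+[0,0,.06]+g), R.T[:,2])"
```

```text
F [ 0.23 -0.05 -1.26] T [ 0.184 -0.03   0.001] q [ 0.05  0.1   1.23 -0.33  1.71 -0.32] t 19.6 gap 0.6707411816428253
[[-0.282  0.954  0.099]
 [ 0.901  0.299 -0.313]
 [-0.328  0.    -0.945]]
[-0.1755 -0.1831  0.0655] [-0.1131 -0.1832  0.245 ] [-3.28459092e-01  3.28718363e-04 -9.44518140e-01]
```

The weight stays at 1.2 N with the tin upright and tipped, and there's no shift in load, so it is empty and goes in the tray.

play_rows([
  [[-0.02, -0.02, 0.007], 0, 255],
  [[-0.045, -0.047, 0.017], 0, 255],
  [[-0.08, -0.083, 0.03], 0, 255],
  [[-0.115, -0.12, 0.043], 0, 255],
  [[-0.15, -0.156, 0.056], 0, 255],
  [[-0.17, -0.178, 0.063], 0, 255],
  [[-0.1755, -0.183, 0.0655], 0, 255],
  [[-0.17, -0.183, 0.085], 0, 255],
  [[-0.158, -0.183, 0.115], 0, 255],
  [[-0.143, -0.183, 0.16], 0, 255],
  [[-0.13, -0.183, 0.196], 0, 255],
  [[-0.122, -0.183, 0.22], 0, 255],
])

```text
time_s: 21.1
tool_pos: [0.5153, -0.2753, 0.0742]
ee_rot: [0.132, 0.583, 0.796, -0.098]
wrist_force: [0.2, 0.5, -1.3]
finger_gap: 0.677
gripper_force: 30.0
```

```bash
python3 -c "
from h import *
feel(3); R=rot();print(robot.read_state()['tool_pos'],to(np.array([.515,-.275,.0605])+.008*R[:,2]))
c=robot.read_camera('wrist');s=robot.read_camera('side')['img'][90:220,270:440]
a=robot.read_camera('scene')['img'][90:220,150:320]
cv2.imwrite('pics/p1.png',cv2.resize(np.hstack([a,s]),None,fx=2.3,fy=2.3,interpolation=2))"
```

```text
F [-0.44 -0.15 -1.93] T [ 0.21  -0.029 -0.001] q [-0.41 -0.11  1.74 -0.26  1.3  -0.67] t 21.25 gap 0.6727056927707102
[ 0.51524374 -0.27581238  0.0756586 ] [0.0057 0.0001 0.0221]
```

View pics/p1.png

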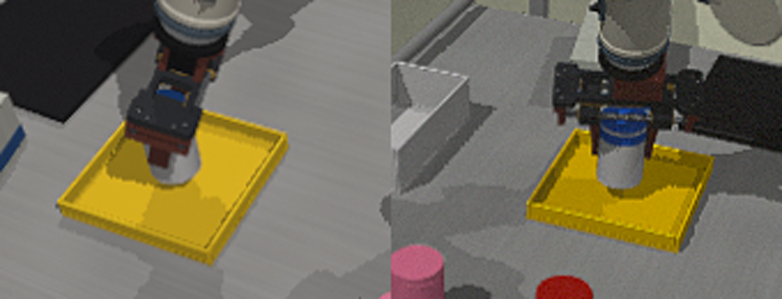

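Tin upright over the middle of the tray (left (172,165), right (620,165)). Lowering.

play_rows([
  [[0.002, 0, 0.006], 0, 255],
  [[0.004, 0, 0.012], 0, 255],
  [[0.006, 0, 0.017], 0, 255],
  [[0.0065, 0, 0.0195], 0, 255],
  [[0.007, 0, 0.0205], 0, 255],
  [[0.0075, 0, 0.0215], 0, 255],
  [[0.0075, 0, 0.0215], 0, 255],
])

```text
time_s: 22.28
tool_pos: [0.5161, -0.2777, 0.0563]
ee_rot: [0.134, 0.584, 0.795, -0.098]
wrist_force: [0.1, -0.3, -1.1]
finger_gap: 0.675
gripper_force: 30.0
```

```bash
python3 -c "
from h import *
feel(4);print(robot.read_state()['tool_pos'])"
```

```text
F [ 0.19  0.11 -1.41] T [ 0.149 -0.058  0.011] q [-0.41 -0.09  1.76 -0.26  1.26 -0.66] t 22.475 gap 0.67331145807149
[ 0.51616418 -0.27768937  0.05637138]
```

play_rows([
  [[0.0005, 0, 0.0015], 0, 255],
  [[0.001, 0, 0.003], 0, 255],
  [[0.0014, 0, 0.004], 0, 255],
  [[0.0014, 0, 0.004], 0, 255],
])

```text
time_s: 22.98
tool_pos: [0.5161, -0.2776, 0.0519]
ee_rot: [0.134, 0.584, 0.795, -0.098]
wrist_force: [-0.0, -1.2, -1.6]
finger_gap: 0.673
gripper_force: 30.0
```

play_rows([
  [[0.0002, 0, 0.0005], 0, 255],
  [[0.0002, 0, 0.0005], 0, 255],
])

```text
time_s: 23.22
tool_pos: [0.5162, -0.2777, 0.0519]
ee_rot: [0.134, 0.584, 0.795, -0.098]
wrist_force: [-2.1, 1.2, 2.3]
finger_gap: 0.673
gripper_force: 30.0
```

play_rows([
  [[0.0002, 0, 0.0005], 0, 255],
  [[0.0002, 0, 0.0005], 0, 255],
])

```text
time_s: 23.48
tool_pos: [0.5162, -0.2777, 0.0519]
ee_rot: [0.135, 0.584, 0.795, -0.099]
wrist_force: [-4.0, 2.4, 5.4]
finger_gap: 0.675
gripper_force: 30.0
```

Touch-down felt. Releasing and backing off along the fingers.

play_rows([
  [[0, 0, 0], 0, 170],
  [[0, 0, 0], 0, 100],
  [[0, 0, 0], 0, 0],
  [[0, 0, 0], 0, 0],
  [[0, 0, 0], 0, 0],
  [[0, 0, 0], 0, 0],
])

```text
time_s: 24.22
tool_pos: [0.516, -0.2776, 0.0507]
ee_rot: [0.134, 0.584, 0.795, -0.098]
wrist_force: [0.2, -0.5, -0.1]
finger_gap: 0.997
gripper_force: 0.0
```

play_rows([
  [[0, 0, -0.01], 0, 0],
  [[0, 0, -0.03], 0, 0],
  [[0, 0, -0.06], 0, 0],
  [[0, 0, -0.1], 0, 0],
  [[0, 0, -0.15], 0, 0],
  [[0, 0, -0.2], 0, 0],
  [[0, 0, -0.2], 0, 0],
])

```text
time_s: 25.1
tool_pos: [0.4978, -0.2145, 0.2465]
ee_rot: [0.139, 0.583, 0.794, -0.097]
wrist_force: [-0.0, 1.2, -0.4]
finger_gap: 1.001
gripper_force: 0.0
```

```bash
python3 -c "
from h import *
c=robot.read_camera('wrist');cv2.imwrite('pics/w9.png',cv2.resize(robot.read_camera('side')['img'][80:340,180:480],None,fx=2,fy=2,interpolation=2));print(robot.read_state()['time_s'],robot.read_state()['wrist_force'])"
```

```text
25.2 [ 0.11876995  0.18717119 -0.01973224]
```

View pics/w9.png

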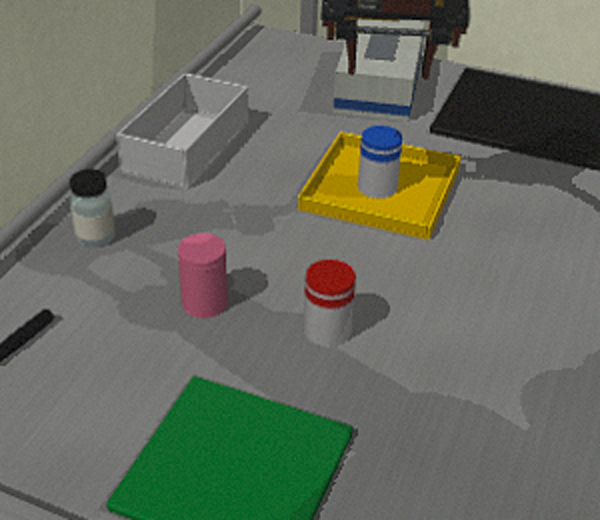

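The blue tin stands upright in the yellow tray at (380,160), red and pink haven't moved, and the gripper is clear.

```bash
python3 -c "
from workcell import robot
print(robot.job_done())"
```

```text
the job is handed in; nothing more can be done
None
```

I tipped the blue-lidded tin about 38° and back twice; it read only about 1.2 N, so it is empty and now stands released in the yellow wash tray, with the red tin untouched (handed in at about 25 s).

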